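# Set the straightedge in the marking jig and lock the keeper over it

## Task

On the marking jig, slide the loose steel straightedge flush against the long face of the stop rail. Then pinch both release tabs of the knob, turn it anticlockwise until the keeper comes up against its stop pin above the straightedge, and let the tabs spring fully out so that the knob is latched there. Leave the straightedge flush and the other things on the bench where they are.

Things in the scene. Friction and masses are not known exactly. Their poses are not given: they have to be found in the camera images.
- jig: Aluminium marking jig, fixed. Origin on the worktop, in the stop face's plane; y runs along the stop face toward the knob end (robot's left), x away from the robot into the rail, z up. Stop rail: x 0 to 22 mm, y -135 to 55 mm, 12 mm high; its stop face (x = 0) looks to the robot. Knob plate: x -58 to 24, y 47 to 143 mm, 10 mm high; the knob's upright axis is at x = -16, y = 95 mm.
- straightedge_center (a point): Loose steel straightedge, 170 (its y) x 32 (its x) x 8 mm, 0.14 to 0.28 kg, flat on the worktop on the robot's side of the rail; this is its centre, 4 mm up. Starts 20 to 30 mm off the stop face, within 0.12 rad of the jig's y. Flush: centre at jig x = -16 mm, parallel to jig y. Keep it about where it starts along the rail (centre at jig y -40 to -60 mm), for the keeper to cover its left end.
- knob_grip (a point): On the knob's upright axis, 49 mm above the worktop; turns with the knob. Two release tabs, upright grey paddles, stand at its +y and -y sides: 30 mm wide, 31 to 63 mm above the worktop, outer faces 29 mm from the axis (58 mm across when out, 47 mm fully pinched). Black hub between: 30 mm across, 60 mm high. Below: skirt, radius 24.5, top at 29 mm; notch ring and collar, radius 38.5, top at 24 mm.
- keeper_root (a point): Inner end of the keeper, on the knob's axis, 27 mm above the worktop; turns with the knob. The keeper is a steel arm along this point's +x (square to the line of the tabs), 98 mm long, 12 mm wide, 25 to 29 mm above the worktop; its rubber foot, 18 mm across, 95 mm out, reaches down to 11 mm, so passes 3 mm over the straightedge. The stop pin that halts the arm stands on the collar, 29.5 mm high.
- knob (a joint): Knob and keeper angle, rad, anticlockwise from above. 0: parked and latched, keeper to the left and toward the robot. At 2.3 the keeper points along jig -y. The far latch lies between 2.15 and 2.45, as its adjustable collar was left (not measured: feel for the pin, which stops the keeper 0.02 past the latch's middle; the latch has 0.05 play). Friction 0.06 N m; it stays where left.
- tab_a (a joint): Travel of the tab on knob_grip's +y side, m: 0 out, 0.0055 fully pinched. Spring 3.6 N out, 8.6 N fully in. Each tab alone locks the knob at both latch places until it is in by more than 0.0042. If let go in between, the tabs ride the ring, 4 mm in, and the knob keeps its angle: pinch again to go on. At the far latch they spring out to 0.
- tab_b (a joint): The same for the tab on the -y side.
- marker_pen: Marker pen, 135 mm long, 17 mm thick, lying at right angles to the straightedge just past its right end; a bystander, to be left alone.
- timer: Small white bench timer with two keys, 62 x 62 x 21 mm, left of the jig near the worktop's front edge; a bystander.
- amber_bottle: Small amber bottle with a black cap, 46 mm across, 102 mm tall; a bystander.
- masking_tape: Roll of masking tape lying flat on the dark case, 104 mm across, 25 mm high; a bystander.

How it is judged (in metres and radians):
On the way, in this order (a step that is already met when the one before it is completed fails the run):
1. the straightedge lies flush against the stop face, with the keeper still parked (x of straightedge_center in the frame of jig above -0.0185 m and angle between the y axis of straightedge_center and the y axis of jig, either way round below 0.025 rad and height (world z) of straightedge_center below 0.008 m and value of joint knob below 0.15 rad), for 0.2 s.
2. both release tabs are pinched in and the knob is turning away from its parked place (value of joint each of tab_a, tab_b above 0.0035 m and value of joint knob between 0.2 and 1.8 rad).
3. the knob is latched at its far end with both tabs sprung out (value of joint knob above 2 rad and value of joint each of tab_a, tab_b below 0.0015 m), for 0.2 s.
At the end, for the whole second after the job is handed in: The knob stands latched at its far place (turned more than 2.0 rad, both tabs within 1.5 mm of fully out); the straightedge lies flat and at rest, flush with the stop face (centre line within 2.5 mm, parallel within 0.025 rad), its centre at jig y -70 to -20 mm, under the keeper (all of step 3 and x of straightedge_center in the frame of jig between -0.0185 and -0.013 m and y of straightedge_center in the frame of jig between -0.07 and -0.02 m and angle between the y axis of straightedge_center and the y axis of jig, either way round below 0.025 rad and height (world z) of straightedge_center below 0.008 m and linear speed of straightedge below 0.01 m/s and velocity of joint knob below 0.05 rad/s); the robot touches nothing.
It fails at once if a bystander (marker pen, timer, amber bottle, masking tape) is shifted by more than 25 mm (distance of any of marker_pen, timer, amber_bottle, masking_tape from where it was at the start of the episode above 0.025 m).
It also fails if it takes over 67 s, if anything falls off the work surface, if the arm or the gripper's body presses on something with over 40 N, if the wrist force passes 120 N, or if a joint passes its speed limit or range.

## Robot

A 6-joint arm with a two-finger parallel gripper is mounted at the origin on a cart in front of the work surface, level with it; the furniture and walls round the work are solid. World frame = base frame: x ahead of the robot, y to its left, z up, the work surface at z = 0. Lengths are in m, angles in degrees, forces in N, time in s.
With the tool pointing down it reaches from about 0.3 to 0.75 m from the base axis. Payload 8.5 kg.
Tool frame: the origin (TCP) lies at the very end of the fingers, on their centre line; the grasp point (between the pads) lies 19 mm behind it; z points along the fingers, y is the line along which they close (so a half turn about z gives the same grasp; the last joint's range is limited). The gripper opens to 85 mm and grips with 20 to 120 N. Pads are 22 mm wide; open, the fingers measure 114 mm over their backs; the gripper's body (76 mm by 85 mm) begins 54 mm behind the grasp point. The pads swing forward as they close: fully open they stand 13 mm farther back than shut.
Start: joints at [-84.758, 21.807, 74.336, -0, 83.858, -12.336], TCP at [0.166, -0.524, 0.231] pointing down, gripper open.
Joint ranges: [-178.18, 178.18], [-50.72, 133.34], [12.68, 142.11], [-81.47, 261.47], [9.98, 163.14], [-165.26, 165.26]. Speed limits (degrees/s): [136.94, 136.94, 180, 180, 180, 180].

## Interface

Orientations are given as a 3x3 rotation matrix whose columns are the frame's x, y, z axes.
In Python, from rig import observe, cams, ticket gives the robot as it stands.
- The arm moves only by the tool move_arm, never from a script. Its arguments are lists of equal length, an entry for each row: "jaw": the finger opening in cm, from 0 to 8.54; "dp": the shift along the tool's x, y, z in cm, a list of three; "turn": the turn, a rotation vector about the tool's x, y, z in rad, a list of three. In form: {"jaw": [jaw, ...], "dp": [[tx, ty, tz], ...], "turn": [[wx, wy, wz], ...]}. A call has 1 to 12 rows; each row shifts and turns the commanded pose from where the row before left it, along the tool's axes as they then stand; what a row does not reach is not made up. A row lasts 1/12 s, in which the tool goes at most 41.7 mm and 7.16 degrees, less where a joint would pass 70% of its speed; a pose out of reach is approached as far as the arm can. A call is refused whole if a number of a shift passes 4.17 or a number of a turn 0.125, either way. A call with a gripper value outside its range is refused whole. The fingers move at their own pace and stop on an object; "force" is the grip in N (left out, the last holds). Time passes only in rows, so rows that do not move let the fingers close. It gives the time, the measured TCP pose, the force, the opening and the grip force at its end, in the units of the state.
- observe(): the state, without advancing time (a new reading comes with each control period).
- cams.get_image(name): name is "side" or "top" or "wrist"; returns (picture, depth): 400x640x3 uint8, red, green, blue; 400x640 float32, m along the optical axis (not along the pixel's ray), 0 where there is no reading.
- cams.calibration(name): a dict with "vertical_fov" (degrees; the focal length in pixels is half the picture's height over the tangent of half this angle, whatever the lens; pixels are square), "cx", "cy" (the principal point, pixels), "k1" (the pictures are not rectified: a ray, as slopes to the right and down, at radius r is drawn at 1 + k1 r^2 times it, then the intrinsics apply), "view" (4x4, takes a point from world to camera coordinates); the wrist camera has in their place "tool_from_camera" (4x4, takes a point from camera to tool coordinates, whose origin is the TCP and whose axes are the flange's). Camera axes: x right, y up, looking along -z (the intrinsics and any distortion apply to the point x, -y, -z); pixel columns grow to the right and rows downward; lengths in m; the calibration is good to about 2 mm. A picture is of the moment at which its call begins: read the wrist's pose just before it. calibration takes no time and is no camera call.
- ticket.close_job(): hands the job in; it is judged then, once.
Trained networks look in the newest picture that a camera, given by its name, has taken for a name from the list of things; names that differ only in an ending like _2 or _b are one class to them, and where a whole thing is asked for, a point or a joint stands for the part that bears it (a point fixed in the world has none). Each returns a list of dicts, best first, with "p" (0 to 1); they miss things now and then, are a little off and sometimes report something else, mostly with a low value. They report only what shows in the picture. A call takes as long as a camera call.
- cams.spot_in(camera, query): "box" ([centre column, centre row, width, height] as shares, 0 to 1, of the picture: columns of its width, rows of its height, round what is visible of it).
- cams.outline_of(camera, query): "mask" (400x640 bool, what is visible of it) and "box" ([centre column, centre row, width, height] as shares, 0 to 1, of the picture: columns of its width, rows of its height, round what is visible of it).
- cams.mark_of(camera, query): "location" ([column, row] as shares, 0 to 1, of the picture: columns of its width, rows of its height: a listed point, or the origin of a listed thing).
The state is a dict: "time_s": time; "q": joint angles; "qvel": joint speeds; "joint_efforts": joint torques, N m; "position": TCP position; "tool_rot": TCP orientation; "ft_force": force on the tool from outside, world axes, zero at the start; "wrist_torque": the same for the moment, N m; "grip_width": finger opening in m; "gripper_force": force on a finger pad.
Only numpy, scipy, OpenCV 4.12 (cv2) and the standard library are available. Lean on these libraries where they do the work, as an engineer would, in place of code of your own. Each camera call takes 0.05 s, during which the arm holds its last target. There are 200 camera calls.

## Working session

There is one attempt and no reset: what is moved stays moved. The work goes in short steps, Python scripts to look and compute and a tool call to move; the robot and the scene stay as the last step left them, time stands still between calls to the robot, and variables do not carry over. Pictures are saved under pics/ and viewed, at most 10 in all, crops included, and the job is handed in when it is done.

Besides the shell and the picture viewer there is one more tool, called after "Call:" by a JSON object that holds its "api" and its "payload". move_arm: Moves the arm, as the interface text tells. Its arguments: {"type":"object","properties":{"jaw":{"type":"array","items":{"type":"number"}},"dp":{"type":"array","items":{"type":"array","items":{"type":"number"}}},"turn":{"type":"array","items":{"type":"array","items":{"type":"number"}}},"force":{"type":"number"}},"required":["jaw","dp","turn"]}

```bash
ls; mkdir -p pics; cat > h.py <<'E'
import numpy as np, cv2
from rig import observe, cams, ticket
def K(c):
    f=200/np.tan(np.radians(c["vertical_fov"])/2); return f,c["cx"],c["cy"],c["k1"]
def cam2world(name,st=None):
    c=cams.calibration(name)
    if "view" in c: return np.linalg.inv(np.array(c["view"]))
    st=st or observe(); T=np.eye(4); T[:3,:3]=np.array(st["tool_rot"]).reshape(3,3); T[:3,3]=st["position"]
    return T@np.array(c["tool_from_camera"])
def ray(name,uv,st=None):
    c=cams.calibration(name); f,cx,cy,k1=K(c)
    d=np.array([(uv[0]-cx)/f,(uv[1]-cy)/f]); s=d.copy()
    for _ in range(20): s=d/(1+k1*(s@s))
    M=cam2world(name,st); v=M[:3,:3]@np.array([s[0],-s[1],-1]); return M[:3,3],v
def atz(name,uv,z,st=None):
    o,v=ray(name,uv,st); return o+v*(z-o[2])/v[2]
def atd(name,uv,d,st=None):
    o,v=ray(name,uv,st); return o+v*d
def proj(name,P,st=None):
    c=cams.calibration(name); f,cx,cy,k1=K(c)
    M=np.linalg.inv(cam2world(name,st)); p=M[:3,:3]@np.asarray(P)+M[:3,3]
    s=np.array([p[0],-p[1]])/-p[2]; s=s*(1+k1*(s@s)); return s*f+[cx,cy]
def tri(rs):
    A=np.zeros((3,3));b=np.zeros(3)
    for o,v in rs:
        v=v/np.linalg.norm(v);Q=np.eye(3)-np.outer(v,v);A+=Q;b+=Q@o
    return np.linalg.solve(A,b)
def save(n,im): cv2.imwrite(f"pics/{n}.png",im[:,:,::-1])
E
python3 - <<'E'
from h import *
np.set_printoptions(precision=4,suppress=True)
s=observe();print(s)
ims=[]
for n in ["top","side"]:
    im,d=cams.get_image(n);save(n+"0",im)
    print(n,cams.calibration(n))
    for q in ["jig","straightedge_center","knob_grip","keeper_root","marker_pen","timer","amber_bottle","masking_tape"]:
        for r in cams.mark_of(n,q)[:1]:
            uv=np.array(r["location"])*[640,400];z=d[int(uv[1]),int(uv[0])]
            print(n,q,r["p"],uv,atd(n,uv,z))
E
```

```text
pics
{'time_s': 0.0, 'q': array([-84.7582,  21.842 ,  74.3866,   0.0023,  83.8571, -12.3369]), 'qvel': array([-0.0278, -0.0519,  0.1032,  0.0179,  0.101 , -0.0732]), 'joint_efforts': array([  0.0016, -44.8458, -23.1277,  -0.0001,   0.0048,   0.    ]), 'position': array([ 0.1661, -0.524 ,  0.2307]), 'tool_rot': array([[ 0.9533,  0.302 , -0.0001],
       [ 0.302 , -0.9533,  0.0015],
       [ 0.0004, -0.0015, -1.    ]]), 'ft_force': array([ 0.1876, -0.451 ,  0.0077]), 'wrist_torque': array([-0.0214,  0.0124, -0.0661]), 'gripper_force': 0.0, 'grip_width': 0.08520419390704062}
top {'vertical_fov': 44.594972444192166, 'cx': 320.76768264798187, 'cy': 202.93517050135836, 'k1': -0.04933716134446952, 'view': array([[-0.0057, -1.    ,  0.0043, -0.1665],
       [ 0.9959, -0.0053,  0.0908, -0.5048],
       [-0.0908,  0.0048,  0.9959, -1.1265],
       [ 0.    ,  0.    ,  0.    ,  1.    ]])}
top jig 0.92 [333.376 223.32 ] [ 0.4562 -0.199   0.0109]
top straightedge_center 0.98 [347.2  241.32] [ 0.4134 -0.2315  0.0087]
top knob_grip 0.77 [290.304 229.2  ] [ 0.441  -0.0995  0.0585]
top keeper_root 0.5
[... 355 characters left out ...]
9999, 'cy': 202.08253619822716, 'k1': -0.011730769220048204, 'view': array([[-0.8999, -0.436 ,  0.0109,  0.3931],
       [ 0.2216, -0.4355,  0.8725, -0.247 ],
       [-0.3757,  0.7876,  0.4885, -0.6513],
       [ 0.    ,  0.    ,  0.    ,  1.    ]])}
side jig 0.7 [339.072 227.68 ] [ 0.4173 -0.1091  0.0597]
side straightedge_center 0.92 [361.984 221.6  ] [ 0.4062 -0.2382  0.0062]
side knob_grip 0.95 [326.784 227.   ] [ 0.4432 -0.1028  0.0575]
side keeper_root 0.96 [327.104 238.8  ] [ 0.4361 -0.09    0.0367]
side marker_pen 0.83 [371.008 197.8  ] [ 0.4243 -0.3638  0.0071]
side timer 0.93 [310.016 321.6  ] [0.372  0.1282 0.0212]
side masking_tape 0.78 [276.224 200.4  ] [ 0.593  -0.1451  0.0647]
```

```bash
python3 - <<'E'
import cv2,numpy as np
a=cv2.imread("pics/top0.png")[120:310,170:450];b=cv2.imread("pics/side0.png")[150:350,220:440]
cv2.imwrite("pics/v1.png",cv2.resize(a,None,fx=2.85,fy=2.85,interpolation=cv2.INTER_CUBIC))
cv2.imwrite("pics/v2.png",cv2.resize(b,None,fx=2.9,fy=2.9,interpolation=cv2.INTER_CUBIC))
E
```

```text
(no output)
```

View pics/v1.png

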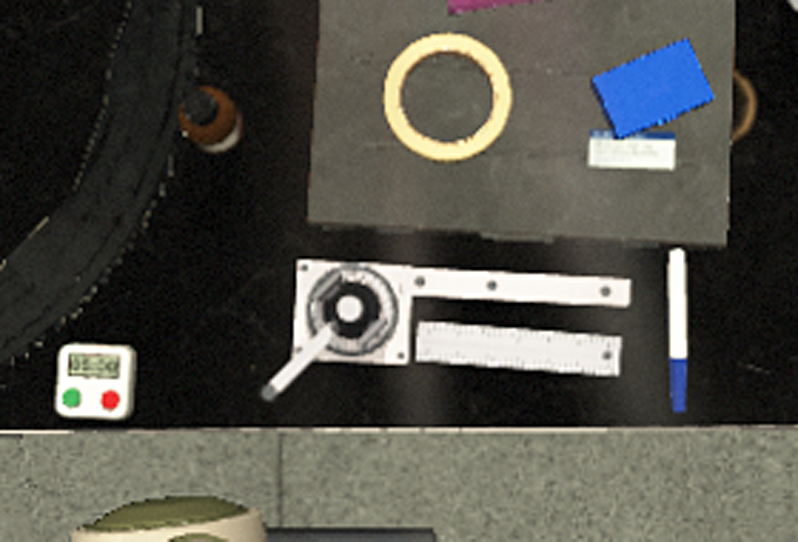

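View pics/v2.png

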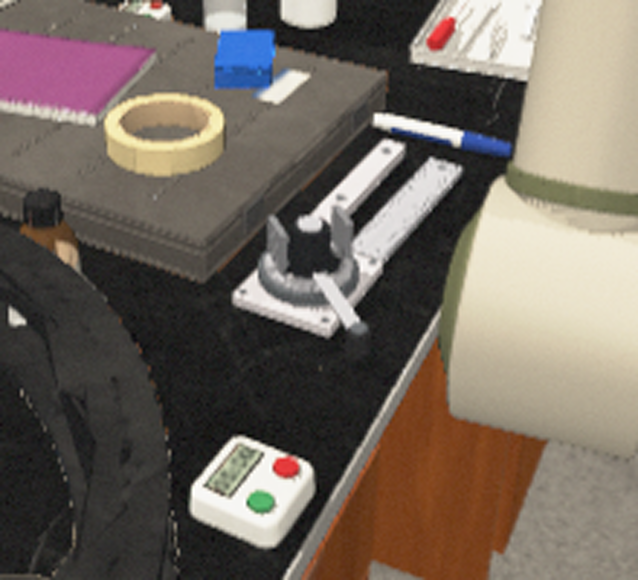

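The top view shows the plate's corners at about (297,260), (410,265), (408,365) and (293,360). The rail's right end is at (630,280–305). The straightedge's corners are (418,320), (620,338), (620,375) and (416,362), and the knob hub is at (350,307). The keeper is parked toward the lower left, and the pen is at about (678,330). The side view agrees with this.

```bash
python3 - <<'E'
from h import *
np.set_printoptions(precision=4,suppress=True)
J={(-.058,.143,.010):(293,360),(.024,.143,.010):(297,260),(-.058,.047,.010):(408,365),(.022,-.135,.012):(630,280),(0,-.135,.012):(631,305)}
L=[];W=[]
for k,v in J.items():
    w=atz("top",np.array(v)/2.85+[170,120],k[2]);L.append(k[:2]);W.append(w[:2])
L=np.array(L);W=np.array(W);A=L-L.mean(0);B=W-W.mean(0)
th=np.arctan2((A[:,0]*B[:,1]-A[:,1]*B[:,0]).sum(),(A*B).sum());R=np.array([[np.cos(th),-np.sin(th)],[np.sin(th),np.cos(th)]])
t=W.mean(0)-R@L.mean(0);print("jig",t,np.degrees(th));print("res",W-(L@R.T+t))
print("knob",R@[-.016,.095]+t)
S=np.array([atz("top",np.array(v)/2.85+[170,120],.008)[:2] for v in [(418,320),(620,338),(620,375),(416,362)]])
print("edge",S,(S-t)@R, ((S-t)@R).mean(0))
# knob from two views
def mk(n,q):return np.array(cams.mark_of(n,q)[0]["location"])*[640,400]
for q in ["knob_grip","straightedge_center","jig","keeper_root"]:
    print(q,tri([ray(n,mk(n,q)) for n in("top","side")]))
E
```

```text
jig [ 0.4534 -0.2008] -3.0758089784611156
res [[-0.0006 -0.0003]
 [ 0.0008  0.0009]
 [-0.      0.    ]
 [-0.0007  0.0005]
 [ 0.0004 -0.0011]]
knob [ 0.4425 -0.1051]
edge [[ 0.4353 -0.1592]
 [ 0.4193 -0.3276]
 [ 0.3885 -0.3271]
 [ 0.4004 -0.1574]] [[-0.0203  0.0406]
 [-0.0272 -0.1285]
 [-0.058  -0.1296]
 [-0.0552  0.0405]] [-0.0402 -0.0443]
knob_grip [ 0.4414 -0.0994  0.0599]
straightedge_center [ 0.4092 -0.2328  0.0088]
jig [ 0.4541 -0.2004 -0.0034]
keeper_root [ 0.442  -0.1001  0.0289]
```

Call:
{"api": "move_arm", "payload": {"jaw": [6, 6, 6], "dp": [[0, 0, 0], [0, 0, 0], [0, 0, 0]], "turn": [[0, 0, 0.12], [0, 0, 0.12], [0, 0, 0.12]]}}

```text
time_s: 1.55
position: [0.1661, -0.5243, 0.2313]
tool_rot: [[0.998, -0.059, -0.0], [-0.059, -0.998, 0.0], [-0.0, -0.0, -1.0]]
ft_force: [-0.8, -0.3, 0.5]
grip_width: 0.0598
gripper_force: 0.0
```

Call:
{"api": "move_arm", "payload": {"jaw": [6, 6, 6, 6, 6, 6, 6, 6, 6, 6, 6, 6], "dp": [[1.5, -2.45, 0], [1.5, -2.45, 0], [1.5, -2.45, 0], [1.5, -2.45, 0], [1.5, -2.45, 0], [1.5, -2.45, 0], [1.5, -2.45, 0], [1.5, -2.45, 0], [1.5, -2.45, 0], [1.5, -2.45, 0], [1.5, -2.45, 0], [1.5, -2.45, 0]], "turn": [[0, 0, 0], [0, 0, 0], [0, 0, 0], [0, 0, 0], [0, 0, 0], [0, 0, 0], [0, 0, 0], [0, 0, 0], [0, 0, 0], [0, 0, 0], [0, 0, 0], [0, 0, 0]]}}

```text
time_s: 2.55
position: [0.3621, -0.2391, 0.2315]
tool_rot: [[0.999, -0.053, 0.0], [-0.053, -0.999, -0.0], [0.0, 0.0, -1.0]]
ft_force: [0.1, -0.3, 0.2]
grip_width: 0.06
gripper_force: 0.0
```

```bash
cat > look.py <<'E'
from h import *
import sys
np.set_printoptions(precision=4,suppress=True)
s=observe();im,d=cams.get_image("wrist");save(sys.argv[1],im)
print(s["position"],s["tool_rot"],s["q"],s["grip_width"],s["ft_force"])
for q in ["straightedge_center","jig","knob_grip","keeper_root","marker_pen"]:
    for r in cams.mark_of("wrist",q)[:1]:
        uv=np.array(r["location"])*[640,400]
        zz={"straightedge_center":.004,"jig":0,"knob_grip":.049,"keeper_root":.027,"marker_pen":.008}[q]
        print(q,r["p"],uv,atz("wrist",uv,zz,s))
E
python3 look.py w1
```

```text
[ 0.3621 -0.2391  0.2315] [[ 0.9986 -0.0534  0.0003]
 [-0.0534 -0.9986 -0.0003]
 [ 0.0003  0.0003 -1.    ]] [-49.1498  10.0597  91.2755   0.0015  78.6385  43.911 ] 0.05998479516520507 [ 0.143  -0.3115  0.1973]
straightedge_center 0.84 [317.632 133.48 ] [ 0.4112 -0.2427  0.004 ]
jig 0.75 [279.808  99.48 ] [ 0.4539 -0.1987  0.    ]
knob_grip 0.92 [182.784 110.08 ] [ 0.4468 -0.0993  0.049 ]
keeper_root 0.61 [194.496 110.68 ] [ 0.4461 -0.103   0.027 ]
marker_pen 0.87 [423.296 114.   ] [ 0.4279 -0.3716  0.008 ]
```

View pics/w1.png

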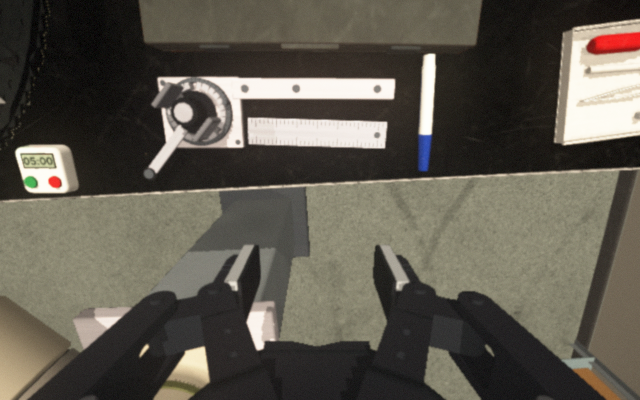

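The wrist view confirms the poses: straightedge at (317,133), knob at (183,110), and the bench's front edge near row 190 (x about 0.35). I'll descend between that edge and the straightedge.

Call:
{"api": "move_arm", "payload": {"jaw": [6, 6, 6, 6, 6, 6, 6, 6, 6, 6, 6, 6], "dp": [[0.5, 0, 0], [0.5, 0, 2], [0, 0, 2], [0, 0, 2], [0, 0, 2], [0, 0, 2], [0, 0, 2], [0, 0, 2], [0, 0, 2], [0, 0, 2], [0, 0, 2], [0, 0, 2]], "turn": [[0, 0, 0], [0, 0, 0], [0, 0, 0], [0, 0, 0], [0, 0, 0], [0, 0, 0], [0, 0, 0], [0, 0, 0], [0, 0, 0], [0, 0, 0], [0, 0, 0], [0, 0, 0]]}}

```text
time_s: 3.85
position: [0.3715, -0.2418, 0.0103]
tool_rot: [[0.999, -0.055, 0.0], [-0.055, -0.999, -0.0], [0.0, 0.0, -1.0]]
ft_force: [-0.7, -1.1, -0.0]
grip_width: 0.0601
gripper_force: 0.0
```

Call:
{"api": "move_arm", "payload": {"jaw": [6, 6, 6, 6, 6, 6], "dp": [[0, 0, 0.2], [0, 0, 0.2], [0, 0, 0.2], [0, 0, 0.2], [0, 0, 0], [0, 0, 0]], "turn": [[0, 0, 0], [0, 0, 0], [0, 0, 0], [0, 0, 0], [0, 0, 0], [0, 0, 0]]}}

```text
time_s: 4.35
position: [0.3717, -0.2411, 0.0039]
tool_rot: [[0.999, -0.053, 0.001], [-0.053, -0.999, -0.001], [0.001, 0.001, -1.0]]
ft_force: [-0.1, -0.4, -0.3]
grip_width: 0.0602
gripper_force: 0.0
```

```bash
python3 look.py w2; python3 -c "
from h import *
im,_=cams.get_image('side');save('s2',cv2.resize(im[150:300,260:440],None,fx=4,fy=4,interpolation=cv2.INTER_CUBIC))"
```

```text
[ 0.3717 -0.2411  0.0039] [[ 0.9986 -0.0532  0.0008]
 [-0.0532 -0.9986 -0.0009]
 [ 0.0008  0.0008 -1.    ]] [-48.3496  30.5027 108.184    0.0016  41.2466  44.7008] 0.06015902599284526 [-0.1369 -0.4019 -0.2878]
straightedge_center 0.95 [316.288 183.4  ] [ 0.4113 -0.2429  0.004 ]
jig 0.58 [218.624  97.6  ] [ 0.4548 -0.1985  0.    ]
marker_pen 0.62 [573.376 139.   ] [ 0.4275 -0.3662  0.008 ]
```

View pics/w2.png

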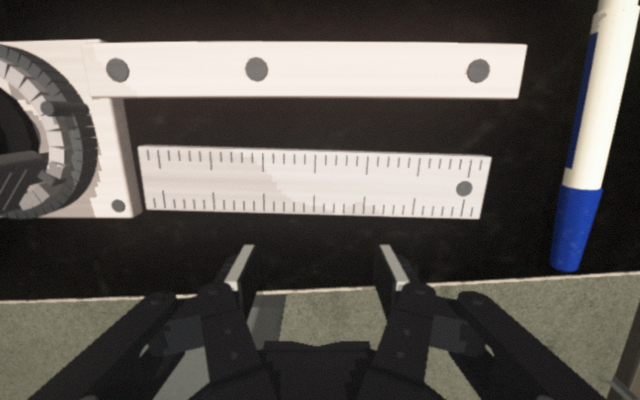

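The fingers straddle the straightedge's centre, with its near edge at row 217 and the fingertips at row 245. I'll lower a bit more and feel for the bench.

Call:
{"api": "move_arm", "payload": {"jaw": [6, 6, 6, 6, 6], "dp": [[0, 0, 0.1], [0, 0, 0.1], [0, 0, 0.1], [0, 0, 0], [0, 0, 0]], "turn": [[0, 0, 0], [0, 0, 0], [0, 0, 0], [0, 0, 0], [0, 0, 0]]}}

```text
time_s: 5.12
position: [0.3714, -0.2408, 0.0002]
tool_rot: [[0.999, -0.053, -0.0], [-0.053, -0.999, 0.0], [-0.0, -0.0, -1.0]]
ft_force: [0.6, 0.4, 0.2]
grip_width: 0.0602
gripper_force: 0.0
```

Call:
{"api": "move_arm", "payload": {"jaw": [6, 6, 6, 6], "dp": [[0, 0, 0.1], [0, 0, 0.1], [0, 0, 0], [0, 0, 0]], "turn": [[0, 0, 0], [0, 0, 0], [0, 0, 0], [0, 0, 0]]}}

```text
time_s: 5.45
position: [0.3714, -0.2408, -0.0017]
tool_rot: [[0.999, -0.053, -0.0], [-0.053, -0.999, 0.0], [-0.0, -0.0, -1.0]]
ft_force: [0.6, -0.7, 0.9]
grip_width: 0.0599
gripper_force: 0.0
```

Call:
{"api": "move_arm", "payload": {"jaw": [6, 6, 6, 6], "dp": [[0, 0, 0.1], [0, 0, 0.1], [0, 0, 0], [0, 0, 0]], "turn": [[0, 0, 0], [0, 0, 0], [0, 0, 0], [0, 0, 0]]}}

```text
time_s: 5.78
position: [0.3714, -0.2408, -0.0037]
tool_rot: [[0.999, -0.053, -0.0], [-0.053, -0.999, 0.0], [-0.0, -0.0, -1.0]]
ft_force: [0.3, -0.4, -1.1]
grip_width: 0.0598
gripper_force: 0.0
```

Call:
{"api": "move_arm", "payload": {"jaw": [6, 6, 6, 6, 6, 6, 6, 6, 6, 6, 6, 6], "dp": [[0.25, 0, 0], [0.25, 0, 0], [0.25, 0, 0], [0.25, 0, 0], [0.25, 0, 0], [0.25, 0, 0], [0.25, 0, 0], [0.25, 0, 0], [0.25, 0, 0], [0.25, 0, 0], [0.25, 0, 0], [0.25, 0, 0]], "turn": [[0, 0, 0], [0, 0, 0], [0, 0, 0], [0, 0, 0], [0, 0, 0], [0, 0, 0], [0, 0, 0], [0, 0, 0], [0, 0, 0], [0, 0, 0], [0, 0, 0], [0, 0, 0]]}}

```text
time_s: 6.78
position: [0.4016, -0.2424, -0.0037]
tool_rot: [[0.999, -0.053, -0.0], [-0.053, -0.999, 0.0], [-0.0, -0.0, -1.0]]
ft_force: [-1.5, 0.9, 0.8]
grip_width: 0.0604
gripper_force: 0.7
```

Call:
{"api": "move_arm", "payload": {"jaw": [6, 6, 6, 6, 6], "dp": [[0.15, 0, 0], [0.15, 0, 0], [0.1, 0, 0], [0, 0, 0], [0, 0, 0]], "turn": [[0, 0, 0], [0, 0, 0], [0, 0, 0], [0, 0, 0], [0, 0, 0]]}}

```text
time_s: 7.2
position: [0.4056, -0.2427, -0.0037]
tool_rot: [[0.999, -0.053, 0.0], [-0.053, -0.999, -0.0], [0.0, 0.0, -1.0]]
ft_force: [0.5, 0.2, -0.1]
grip_width: 0.0599
gripper_force: 0.0
```

```bash
python3 look.py w3
```

```text
[ 0.4056 -0.2427 -0.0037] [[ 0.9986 -0.0532  0.0004]
 [-0.0532 -0.9986 -0.0002]
 [ 0.0004  0.0002 -1.    ]] [-45.2947  33.0592 103.8009   0.0116  43.1138  47.7484] 0.059871388106251124 [ 0.5385  0.1864 -0.0607]
straightedge_center 0.96 [314.304 213.2  ] [ 0.432  -0.2428  0.004 ]
jig 0.81 [223.68 171.4 ] [ 0.4544 -0.2     0.    ]
knob_grip 0.45 [222.016 172.8  ] [ 0.4626 -0.2159  0.049 ]
marker_pen 0.7 [572.096 208.48 ] [ 0.4291 -0.3672  0.008 ]
```

View pics/w3.png

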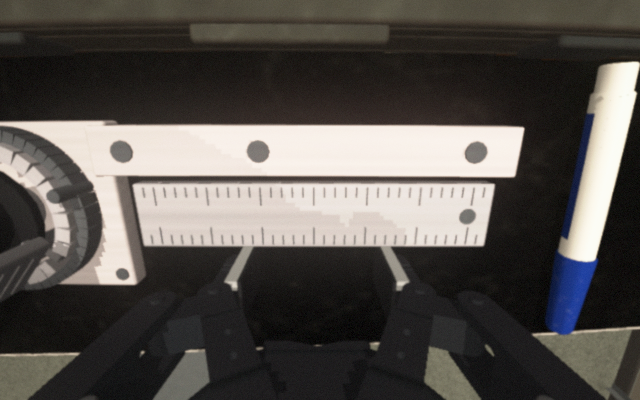

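The straightedge is being pushed parallel, and a gap of about 3 mm remains (rows 177–182). I'll press on until the force rises.

Call:
{"api": "move_arm", "payload": {"jaw": [6, 6, 6, 6, 6, 6], "dp": [[0.1, 0, 0], [0.1, 0, 0], [0.1, 0, 0], [0.1, 0, 0], [0, 0, 0], [0, 0, 0]], "turn": [[0, 0, 0], [0, 0, 0], [0, 0, 0], [0, 0, 0], [0, 0, 0], [0, 0, 0]]}}

```text
time_s: 8.0
position: [0.4096, -0.2429, -0.0037]
tool_rot: [[0.999, -0.053, 0.0], [-0.053, -0.999, -0.0], [0.0, 0.0, -1.0]]
ft_force: [0.0, -0.2, 0.2]
grip_width: 0.0602
gripper_force: 0.1
```

Call:
{"api": "move_arm", "payload": {"jaw": [6, 6, 6, 6], "dp": [[0.05, 0, 0], [0.05, 0, 0], [0, 0, 0], [0, 0, 0]], "turn": [[0, 0, 0], [0, 0, 0], [0, 0, 0], [0, 0, 0]]}}

```text
time_s: 8.33
position: [0.4101, -0.2427, -0.0037]
tool_rot: [[0.999, -0.053, -0.001], [-0.053, -0.999, 0.0], [-0.001, -0.0, -1.0]]
ft_force: [-4.3, -0.5, 1.5]
grip_width: 0.0598
gripper_force: 2.0
```

Call:
{"api": "move_arm", "payload": {"jaw": [6, 6, 6, 6], "dp": [[0.05, 0, 0], [0.05, 0, 0], [0, 0, 0], [0, 0, 0]], "turn": [[0, 0, 0], [0, 0, 0], [0, 0, 0], [0, 0, 0]]}}

```text
time_s: 8.67
position: [0.4102, -0.2427, -0.0038]
tool_rot: [[0.999, -0.053, -0.003], [-0.053, -0.999, 0.001], [-0.003, -0.001, -1.0]]
ft_force: [-10.5, -1.1, 3.7]
grip_width: 0.0598
gripper_force: 4.8
```

```bash
python3 look.py w4
```

```text
[ 0.4102 -0.2427 -0.0038] [[ 0.9986 -0.0532 -0.0025]
 [-0.0532 -0.9986  0.001 ]
 [-0.0026 -0.0009 -1.    ]] [-44.8451  33.3476 103.0407  -0.0869  43.7567  48.2663] 0.05983211770509169 [-10.5239  -1.1415   3.7018]
straightedge_center 0.58 [314.624 210.68 ] [ 0.4381 -0.2431  0.004 ]
jig 0.67 [222.016 179.32 ] [ 0.4552 -0.1987  0.    ]
marker_pen 0.7 [571.584 218.   ] [ 0.429  -0.3677  0.008 ]
```

View pics/w4.png

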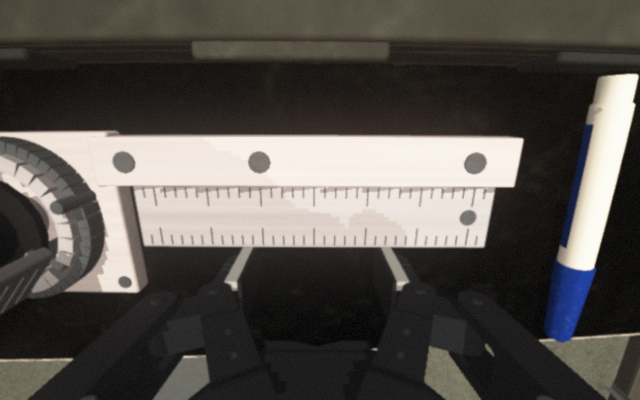

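The straightedge is flush along its whole length, with a 10 N reaction from the rail. Next I'll back off, rise, move over the knob and turn to the tab line.

Call:
{"api": "move_arm", "payload": {"jaw": [6, 6, 6, 6, 6, 6, 6, 6, 6], "dp": [[-0.5, 0, 0], [-0.5, 0, 0], [-0.5, 0, 0], [0, 0, 0], [0, 0, -4], [0, 0, -4], [0, 0, -4], [0, 0, -4], [0, 0, -4]], "turn": [[0, 0, 0], [0, 0, 0], [0, 0, 0], [0, 0, 0], [0, 0, 0], [0, 0, 0], [0, 0, 0], [0, 0, 0], [0, 0, 0]]}}

```text
time_s: 9.72
position: [0.3962, -0.2418, 0.1986]
tool_rot: [[0.999, -0.053, 0.001], [-0.053, -0.999, -0.0], [0.001, 0.0, -1.0]]
ft_force: [0.5, -0.5, -0.7]
grip_width: 0.0601
gripper_force: 0.0
```

Call:
{"api": "move_arm", "payload": {"jaw": [8.5, 8.5, 8.5, 8.5, 8.5, 8.5, 8.5, 8.5, 8.5, 8.5, 8.5, 8.5], "dp": [[0.7, -2.37, 0], [0.7, -2.37, 0], [0.7, -2.37, 0], [0.7, -2.37, 0], [0.7, -2.37, 0], [0.7, -2.37, 0], [0, 0, 0], [0, 0, 0], [0, 0, 0], [0, 0, 0], [0, 0, 0], [0, 0, 0]], "turn": [[0, 0, 0], [0, 0, 0], [0, 0, 0], [0, 0, 0], [0, 0, 0], [0, 0, 0], [0, 0, 0.122], [0, 0, 0.122], [0, 0, 0.122], [0, 0, 0.122], [0, 0, 0.122], [0, 0, 0.122]]}}

```text
time_s: 10.72
position: [0.446, -0.1023, 0.1964]
tool_rot: [[0.703, -0.711, 0.0], [-0.711, -0.703, 0.0], [0.0, -0.0, -1.0]]
ft_force: [0.8, -0.4, -0.5]
grip_width: 0.085
gripper_force: 0.0
```

```bash
python3 look.py w5; python3 - <<'E'
from h import *
np.set_printoptions(precision=4,suppress=True)
im,d=cams.get_image("top");save("top5",im)
for r in cams.mark_of("top","straightedge_center")[:1]: print(atz("top",np.array(r["location"])*[640,400],.004))
E
```

```text
[ 0.446  -0.1023  0.1964] [[ 0.7031 -0.7111  0.0004]
 [-0.7111 -0.7031  0.0001]
 [ 0.0002 -0.0003 -1.    ]] [-27.803   14.422   91.7108   0.0136  73.8491 107.5204] 0.08496176795039484 [ 0.7931 -0.4125 -0.4707]
straightedge_center 0.83 [414.912  94.8  ] [ 0.435  -0.2435  0.004 ]
jig 0.74 [367.872 111.4  ] [ 0.4581 -0.1961  0.    ]
knob_grip 0.68 [316.416 187.32 ] [ 0.4462 -0.1025  0.049 ]
keeper_root 0.61 [317.312 180.92 ] [ 0.4467 -0.1043  0.027 ]
marker_pen 0.97 [515.52   9.4 ] [ 0.4264 -0.3678  0.008 ]
[ 0.4375 -0.2392  0.004 ]
```

View pics/w5.png

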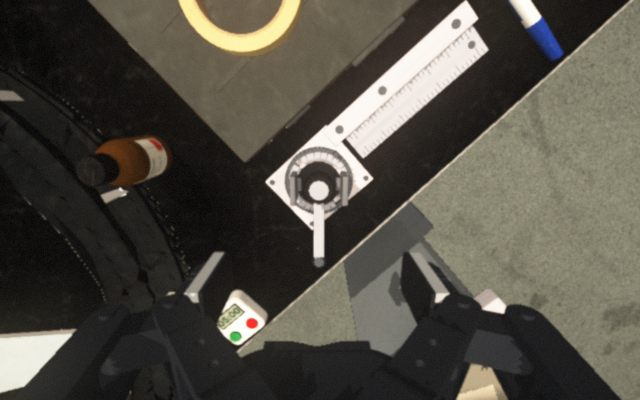

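The tabs at (294,188) and (345,188) straddle the hub at (318,190), the keeper points straight down the image, and the tool axis is over the knob. I'll lower partway and refine with the networks.

Call:
{"api": "move_arm", "payload": {"jaw": [8.5, 8.5, 8.5, 8.5, 8.5], "dp": [[0, 0, 3], [0, 0, 3], [0, 0, 3], [0, 0, 1], [0, 0, 0]], "turn": [[0, 0, 0], [0, 0, 0], [0, 0, 0], [0, 0, 0], [0, 0, 0]]}}

```text
time_s: 11.53
position: [0.4448, -0.1018, 0.0942]
tool_rot: [[0.708, -0.706, -0.004], [-0.706, -0.708, 0.002], [-0.005, 0.001, -1.0]]
ft_force: [-0.2, -0.2, 0.1]
grip_width: 0.0854
gripper_force: 0.0
```

```bash
python3 look.py w6; python3 - <<'E'
from h import *
np.set_printoptions(precision=4,suppress=True)
s=observe();R=np.array(s["tool_rot"]);p=s["position"]
im,d=cams.get_image("wrist")
for z in (.063,.049,.027): print("axis",z,proj("wrist",[p[0],p[1],z],s))
for q in ["tab_a","tab_b","knob_grip"]:
    for r in cams.outline_of("wrist",q)[:3]:
        m=r["mask"];v,u=np.nonzero(m);print(q,r["p"],u.min(),u.max(),v.min(),v.max(),u.mean(),v.mean(),np.median(d[m]))
E
```

```text
[ 0.4448 -0.1018  0.0942] [[ 0.7079 -0.7063 -0.0044]
 [-0.7063 -0.7079  0.0023]
 [-0.0048  0.0015 -1.    ]] [-27.8178  22.1368 100.5049  -0.0002  57.6453 107.1151] 0.08541230876931549 [-0.1828 -0.2125  0.111 ]
jig 0.78 [397.184 110.28 ] [ 0.4534 -0.1997  0.    ]
knob_grip 0.74 [317.312 217.8  ] [ 0.4472 -0.1056  0.049 ]
keeper_root 0.75 [315.328 214.2  ] [ 0.4445 -0.1009  0.027 ]
marker_pen 0.53 [459.2  88.2] [ 0.4345 -0.2412  0.008 ]
axis 0.063 [315.9606 230.2117]
axis 0.049 [316.0429 222.5274]
axis 0.027 [316.1524 212.2975]
tab_a 0.89 343 365 197 251 355.2634207240949 222.58302122347067 0.19486564
tab_a 0.87 275 294 197 251 283.76603773584907 222.3672955974843 0.19469664
tab_b 0.89 343 365 197 251 355.2634207240949 222.58302122347067 0.19486564
tab_b 0.87 275 294 197 251 283.76603773584907 222.3672955974843 0.19469664
knob_grip 0.67 344 364 198 250 355.3507565337001 222.24209078404402 0.19419792
knob_grip 0.58 276 364 183 325 319.5637025481019 232.934997399896 0.21087725
```

View pics/w6.png

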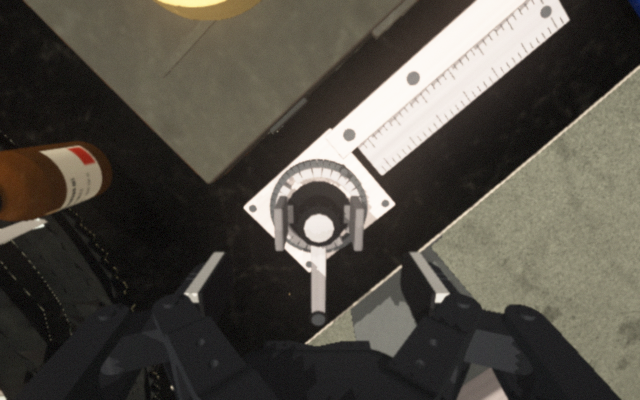

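Both tabs are visible at (284,222) and (355,222), so their centre is about 320 against an axis column of 316: a shift of 2 mm along tool +y. The rows match. Now I'll descend.

Call:
{"api": "move_arm", "payload": {"jaw": [8.5, 8.5, 8.5, 8.5, 8.5, 8.5], "dp": [[0, 0.2, 0], [0, 0, 2], [0, 0, 2], [0, 0, 1], [0, 0, 1], [0, 0, 0]], "turn": [[0, 0, 0], [0, 0, 0], [0, 0, 0], [0, 0, 0], [0, 0, 0], [0, 0, 0]]}}

```text
time_s: 12.53
position: [0.4437, -0.1036, 0.035]
tool_rot: [[0.707, -0.707, -0.003], [-0.707, -0.707, 0.001], [-0.003, 0.001, -1.0]]
ft_force: [-0.2, 0.4, 0.8]
grip_width: 0.0849
gripper_force: 0.0
```

```bash
python3 - <<'E'
from h import *
np.set_printoptions(precision=4,suppress=True)
s=observe();p=s["position"];print(p,s["tool_rot"],s["ft_force"])
im,d=cams.get_image("wrist");save("w7",im)
for z in (.063,.049): print("axis",z,proj("wrist",[p[0],p[1],z],s))
for r in cams.outline_of("wrist","tab_a")[:3]:
        m=r["mask"];v,u=np.nonzero(m);print(r["p"],u.min(),u.max(),v.min(),v.max(),u.mean(),v.mean())
E
```

```text
[ 0.4437 -0.1036  0.035 ] [[ 0.7071 -0.7071 -0.0027]
 [-0.7071 -0.7071  0.0014]
 [-0.0029  0.0009 -1.    ]] [-0.2469  0.4375  0.8227]
axis 0.063 [315.4883 283.7373]
axis 0.049 [315.6032 267.8364]
0.88 350 380 228 308 366.6448763250883 265.96643109540634
0.75 250 282 227 308 264.1924570160843 265.05934553521905
```

View pics/w7.png

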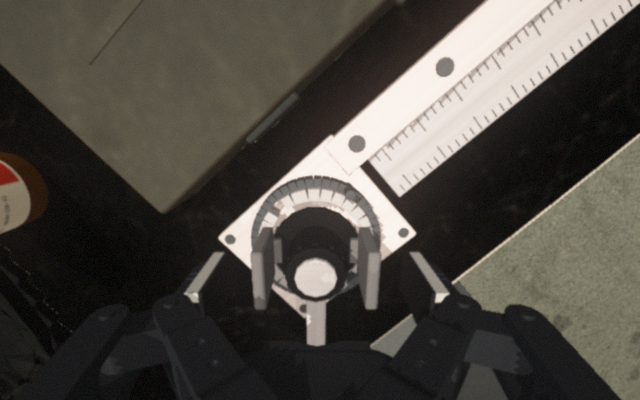

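Tabs at 250–380 are centred between the fingers. Pinching now.

Call:
{"api": "move_arm", "payload": {"jaw": [6, 5.2, 4.5, 4.5, 4.5, 4.5, 4.5, 4.5, 4.5, 4.5], "dp": [[0, 0, 0], [0, 0, 0], [0, 0, 0], [0, 0, 0], [0, 0, 0], [0, 0, 0], [0, 0, 0], [0, 0, 0], [0, 0, 0], [0, 0, 0]], "turn": [[0, 0, 0], [0, 0, 0], [0, 0, 0], [0, 0, 0], [0, 0, 0], [0, 0, 0], [0, 0, 0], [0, 0, 0], [0, 0, 0], [0, 0, 0]], "force": 40}}

```text
time_s: 13.47
position: [0.445, -0.1041, 0.0376]
tool_rot: [[0.707, -0.707, 0.002], [-0.707, -0.707, -0.001], [0.002, -0.001, -1.0]]
ft_force: [-1.2, 1.2, 11.9]
grip_width: 0.0454
gripper_force: 17.3
```

Call:
{"api": "move_arm", "payload": {"jaw": [4.5, 4.5, 4.5, 4.5], "dp": [[0, 0, -0.2], [0, 0, 0], [0, 0, 0], [0, 0, 0]], "turn": [[0, 0, 0], [0, 0, -0.06], [0, 0, -0.06], [0, 0, 0]]}}

```text
time_s: 13.8
position: [0.4447, -0.1039, 0.0384]
tool_rot: [[0.788, -0.615, 0.0], [-0.615, -0.788, -0.0], [0.001, -0.0, -1.0]]
ft_force: [1.5, -0.9, -3.2]
grip_width: 0.0452
gripper_force: 15.0
```

```bash
python3 - <<'E'
from h import *
np.set_printoptions(precision=4,suppress=True)
s=observe();print(s["position"],s["ft_force"],s["wrist_torque"],s["q"],s["grip_width"],s["gripper_force"])
im,d=cams.get_image("wrist");save("w8",im)
for r in cams.outline_of("wrist","tab_a")[:3]:
        m=r["mask"];v,u=np.nonzero(m);print(r["p"],u.min(),u.max(),v.min(),v.max(),u.mean(),v.mean())
E
```

```text
[ 0.4447 -0.1039  0.0384] [ 1.4887 -0.8957 -3.2314] [-0.1099 -0.1378  0.0018] [-28.0584  27.5165 104.254   -0.0023  48.1998  99.9275] 0.04523490935431225 14.981270134449005
0.92 266 291 226 305 277.01872074882994 263.2285491419657
0.6 342 368 226 305 356.356599861783 264.2667588113338
```

Call:
{"api": "move_arm", "payload": {"jaw": [4.5, 4.5, 4.5, 4.5, 4.5, 4.5, 4.5, 4.5, 4.5, 4.5, 4.5, 4.5], "dp": [[0, 0, 0], [0, 0, 0], [0, 0, 0], [0, 0, 0], [0, 0, 0], [0, 0, 0], [0, 0, 0], [0, 0, 0], [0, 0, 0], [0, 0, 0], [0, 0, 0], [0, 0, 0]], "turn": [[0, 0, -0.08], [0, 0, -0.08], [0, 0, -0.08], [0, 0, -0.08], [0, 0, -0.08], [0, 0, -0.08], [0, 0, -0.08], [0, 0, -0.08], [0, 0, -0.08], [0, 0, -0.08], [0, 0, -0.08], [0, 0, 0]]}}

```text
time_s: 14.9
position: [0.4447, -0.1041, 0.0384]
tool_rot: [[0.977, 0.214, 0.001], [0.214, -0.977, -0.001], [0.0, 0.001, -1.0]]
ft_force: [1.0, -2.0, -2.8]
grip_width: 0.0454
gripper_force: 15.1
```

```bash
cat > st.py <<'E'
from h import *
np.set_printoptions(precision=4,suppress=True)
s=observe();R=np.array(s["tool_rot"]);print(s["position"],s["ft_force"],s["wrist_torque"],s["q"][5],s["grip_width"],s["gripper_force"])
a=np.arctan2(R[1,0],R[0,0]);print("turned from start",a+np.pi/4)
im,d=cams.get_image("wrist")
for r in cams.outline_of("wrist","tab_a")[:3]:
        m=r["mask"];v,u=np.nonzero(m);print(r["p"],u.min(),u.max(),v.min(),v.max(),u.mean(),v.mean())
E
python3 st.py
```

```text
[ 0.4447 -0.1041  0.0384] [ 0.9504 -2.0404 -2.7743] [-0.4591 -0.1742  0.0155] 49.5622377731116 0.045381314409842895 15.062015801668167
turned from start 1.0014901334997957
0.89 266 291 226 305 276.7775263951735 263.8906485671192
0.71 341 368 226 305 356.03461249059444 263.2528216704289
```

Call:
{"api": "move_arm", "payload": {"jaw": [4.5, 4.5, 4.5, 4.5, 4.5, 4.5, 4.5, 4.5, 4.5, 4.5, 4.5, 4.5], "dp": [[0, 0, 0], [0, 0, 0], [0, 0, 0], [0, 0, 0], [0, 0, 0], [0, 0, 0], [0, 0, 0], [0, 0, 0], [0, 0, 0], [0, 0, 0], [0, 0, 0], [0, 0, 0]], "turn": [[0, 0, -0.08], [0, 0, -0.08], [0, 0, -0.08], [0, 0, -0.08], [0, 0, -0.08], [0, 0, -0.08], [0, 0, -0.08], [0, 0, -0.08], [0, 0, -0.08], [0, 0, -0.08], [0, 0, -0.08], [0, 0, -0.08]]}}

```text
time_s: 16.0
position: [0.4449, -0.1041, 0.0385]
tool_rot: [[0.385, 0.923, 0.001], [0.923, -0.385, -0.001], [-0.0, 0.001, -1.0]]
ft_force: [1.3, -3.2, -2.0]
grip_width: 0.0453
gripper_force: 15.0
```

Call:
{"api": "move_arm", "payload": {"jaw": [4.5, 4.5, 4.5, 4.5, 4.5, 4.5, 4.5], "dp": [[0, 0, 0], [0, 0, 0], [0, 0, 0], [0, 0, 0], [0, 0, 0], [0, 0, 0], [0, 0, 0]], "turn": [[0, 0, -0.03], [0, 0, -0.03], [0, 0, -0.03], [0, 0, -0.02], [0, 0, -0.02], [0, 0, -0.02], [0, 0, 0]]}}

```text
time_s: 16.58
position: [0.4449, -0.1041, 0.0385]
tool_rot: [[0.243, 0.97, 0.001], [0.97, -0.243, -0.001], [-0.0, 0.001, -1.0]]
ft_force: [3.2, -2.7, -2.6]
grip_width: 0.0452
gripper_force: 15.0
```

```bash
python3 st.py
```

```text
[ 0.4449 -0.1041  0.0385] [ 3.1699 -2.738  -2.6429] [-0.6467 -0.4773  0.0788] -13.99056543323359 0.04518672974863164 15.014572888612747
turned from start 2.1106533967987327
0.75 265 291 227 306 276.83561643835617 264.43979812545064
0.74 341 368 226 305 356.1322869955157 263.7780269058296
0.48 327 360 297 342 341.7482625482626 320.55366795366797
```

Call:
{"api": "move_arm", "payload": {"jaw": [4.5, 4.5, 4.5, 4.5, 4.5], "dp": [[0, 0, 0], [0, 0, 0], [0, 0, 0], [0, 0, 0], [0, 0, 0]], "turn": [[0, 0, -0.02], [0, 0, -0.02], [0, 0, -0.02], [0, 0, -0.02], [0, 0, 0]]}}

```text
time_s: 17.1
position: [0.4449, -0.1041, 0.0385]
tool_rot: [[0.164, 0.986, 0.001], [0.986, -0.164, -0.001], [-0.0, 0.001, -1.0]]
ft_force: [2.7, -3.9, -2.6]
grip_width: 0.0451
gripper_force: 15.0
```

```bash
python3 st.py
```

```text
[ 0.4449 -0.1041  0.0385] [ 2.6972 -3.9233 -2.5573] [-0.7671 -0.5658  0.0741] -18.636017890144856 0.045072228181552425 15.0345978140831
turned from start 2.1916647053890497
0.88 342 367 226 305 356.0689138576779 264.2082397003745
0.84 266 291 226 306 276.94860499265786 263.97209985315715
```

Call:
{"api": "move_arm", "payload": {"jaw": [4.5, 4.5, 4.5, 4.5, 4.5], "dp": [[0, 0, 0], [0, 0, 0], [0, 0, 0], [0, 0, 0], [0, 0, 0]], "turn": [[0, 0, -0.02], [0, 0, -0.02], [0, 0, -0.02], [0, 0, -0.02], [0, 0, 0]]}}

```text
time_s: 17.62
position: [0.4449, -0.104, 0.0385]
tool_rot: [[0.084, 0.996, 0.001], [0.996, -0.084, -0.001], [-0.0, 0.001, -1.0]]
ft_force: [3.8, -3.7, -2.7]
grip_width: 0.0452
gripper_force: 15.0
```

```bash
python3 st.py
```

```text
[ 0.4449 -0.104   0.0385] [ 3.8358 -3.7318 -2.7396] [-0.7431 -0.6734  0.098 ] -23.218331452791986 0.04524993926506395 15.02903088927269
turned from start 2.2716688253064374
0.96 340 368 225 306 355.90167364016736 263.05230125523013
0.66 266 292 227 306 277.13097866078 263.50993377483445
```

Call:
{"api": "move_arm", "payload": {"jaw": [4.5, 4.5, 4.5, 4.5], "dp": [[0, 0, 0], [0, 0, 0], [0, 0, 0], [0, 0, 0]], "turn": [[0, 0, -0.02], [0, 0, -0.02], [0, 0, -0.02], [0, 0, 0]]}}

```text
time_s: 18.05
position: [0.4449, -0.1041, 0.0385]
tool_rot: [[0.025, 1.0, 0.001], [1.0, -0.025, -0.001], [-0.001, 0.001, -1.0]]
ft_force: [3.7, -3.8, -2.4]
grip_width: 0.045
gripper_force: 15.0
```

```bash
python3 st.py
```

```text
[ 0.4449 -0.1041  0.0385] [ 3.7204 -3.8128 -2.4285] [-0.7415 -0.5965  0.0304] -26.65727684817727 0.045020208698496524 15.025340616703033
turned from start 2.331645000532826
0.63 265 291 227 306 276.93610911701364 264.61450107681264
0.59 342 367 226 306 356.0784012298232 264.0576479631053
```

Call:
{"api": "move_arm", "payload": {"jaw": [4.5, 4.5, 4.5, 4.5], "dp": [[0, 0, 0], [0, 0, 0], [0, 0, 0], [0, 0, 0]], "turn": [[0, 0, -0.02], [0, 0, -0.02], [0, 0, -0.02], [0, 0, 0]]}}

```text
time_s: 18.48
position: [0.4448, -0.104, 0.0385]
tool_rot: [[-0.035, 0.999, 0.001], [0.999, 0.035, -0.0], [-0.0, 0.001, -1.0]]
ft_force: [2.5, -4.7, -2.0]
grip_width: 0.0453
gripper_force: 15.1
```

```bash
python3 st.py
```

```text
[ 0.4448 -0.104   0.0385] [ 2.5202 -4.6881 -1.9725] [-0.7579 -0.5498 -0.3098] -30.067719940213962 0.04528336440712349 15.146716833114624
turned from start 2.3909290730906543
0.96 266 291 226 304 277.0107444359171 262.8273215656178
0.63 342 368 227 306 356.20754716981133 264.30261248185775
0.23 251 390 152 345 318.58930041152263 234.8320987654321
```

Call:
{"api": "move_arm", "payload": {"jaw": [4.5, 4.5, 4.5], "dp": [[0, 0, 0], [0, 0, 0], [0, 0, 0]], "turn": [[0, 0, -0.02], [0, 0, 0], [0, 0, 0]]}}

```text
time_s: 18.83
position: [0.4448, -0.104, 0.0385]
tool_rot: [[-0.053, 0.999, 0.001], [0.999, 0.053, -0.0], [-0.0, 0.001, -1.0]]
ft_force: [2.9, -3.9, -1.7]
grip_width: 0.0451
gripper_force: 15.6
```

```bash
python3 st.py
```

```text
[ 0.4448 -0.104   0.0385] [ 2.8941 -3.9199 -1.735 ] [-0.7286 -0.4615 -0.4617] -31.141218487212928 0.04512088194249691 15.574572533369064
turned from start 2.4094252582585542
0.86 266 291 226 305 276.99149265274553 262.8894044856922
0.85 343 368 227 306 356.4315632011967 265.31787584143603
```

The torque has jumped to −0.46 N m, so the keeper is against its pin. I'll ease back slightly and let go.

Call:
{"api": "move_arm", "payload": {"jaw": [4.5, 4.5, 4.5], "dp": [[0, 0, 0], [0, 0, 0], [0, 0, 0]], "turn": [[0, 0, 0.02], [0, 0, 0.015], [0, 0, 0]]}}

```text
time_s: 19.18
position: [0.4449, -0.1041, 0.0384]
tool_rot: [[-0.018, 1.0, 0.001], [1.0, 0.018, -0.0], [-0.0, 0.001, -1.0]]
ft_force: [3.2, -4.3, -3.1]
grip_width: 0.045
gripper_force: 15.1
```

```bash
python3 st.py
```

```text
[ 0.4449 -0.1041  0.0384] [ 3.2409 -4.346  -3.1365] [-0.7549 -0.6328 -0.136 ] -29.121573257138216 0.04501710812537197 15.060244649648666
turned from start 2.374553879406985
0.83 343 368 227 305 356.0862470862471 264.66744366744365
0.55 266 291 227 305 276.9240972733972 263.6639646278556
```

Call:
{"api": "move_arm", "payload": {"jaw": [4.9, 5.3, 5.7, 6.2, 6.2, 6.2], "dp": [[0, 0, 0], [0, 0, 0], [0, 0, 0], [0, 0, 0], [0, 0, 0], [0, 0, 0]], "turn": [[0, 0, 0], [0, 0, 0], [0, 0, 0], [0, 0, 0], [0, 0, 0], [0, 0, 0]]}}

```text
time_s: 19.78
position: [0.4441, -0.1035, 0.0384]
tool_rot: [[-0.019, 1.0, -0.001], [1.0, 0.019, 0.0], [0.0, -0.001, -1.0]]
ft_force: [0.3, -0.2, -0.9]
grip_width: 0.0617
gripper_force: 0.0
```

```bash
python3 st.py
```

```text
[ 0.4441 -0.1035  0.0384] [ 0.3307 -0.2179 -0.8748] [-0.0093  0.0366 -0.006 ] -29.1537513216654 0.06173991675388243 0.0
turned from start 2.375467271867124
0.88 255 285 227 306 268.2948402948403 264.0042997542998
0.62 351 381 228 307 367.6606060606061 265.17030303030305
```

The tabs now span 126 px, or about 58 mm, so they are fully out. I'll open, rise and check.

Call:
{"api": "move_arm", "payload": {"jaw": [8.5, 8.5, 8.5, 8.5, 8.5, 8.5, 8.5, 8.5, 8.5, 8.5], "dp": [[0, 0, 0], [0, 0, 0], [0, 0, 0], [0, 0, -1], [0, 0, -2], [0, 0, -3], [0, 0, -3], [0, 0, -4], [0, 0, 0], [0, 0, 0]], "turn": [[0, 0, 0], [0, 0, 0], [0, 0, 0], [0, 0, 0], [0, 0, 0], [0, 0, 0], [0, 0, 0], [0, 0, 0], [0, 0, 0], [0, 0, 0]]}}

```text
time_s: 20.72
position: [0.4451, -0.1041, 0.1699]
tool_rot: [[-0.019, 1.0, 0.004], [1.0, 0.019, -0.002], [-0.002, 0.004, -1.0]]
ft_force: [-0.1, 0.3, -0.4]
grip_width: 0.0849
gripper_force: 0.0
```

```bash
python3 look.py w9; python3 st.py
```

```text
[ 0.4451 -0.1041  0.1699] [[-0.0191  0.9998  0.0038]
 [ 0.9998  0.0191 -0.002 ]
 [-0.0021  0.0038 -1.    ]] [-28.0554  15.987   94.4559   0.0006  69.3076 -29.1497] 0.08488857739387269 [-0.0609  0.3489 -0.3898]
straightedge_center 0.94 [308.48 294.48] [ 0.438  -0.2436  0.004 ]
jig 0.64 [322.816 260.   ] [ 0.4546 -0.198   0.    ]
knob_grip 0.72 [314.176 194.4  ] [ 0.4428 -0.1029  0.049 ]
keeper_root 0.76 [312.832 187.8  ] [ 0.4413 -0.1022  0.027 ]
marker_pen 0.32 [311.808 189.68 ] [ 0.4402 -0.1092  0.008 ]
[ 0.4441 -0.1036  0.1673] [ 0.839  -0.0834  0.5579] [-0.009  -0.0209  0.0548] -29.148943401220922 0.08491548939424835 0.0
turned from start 2.3751196444652027
0.9 284 298 179 215 290.65 195.95
0.74 336 351 178 217 344.16923076923075 196.56703296703296
```

View pics/w9.png

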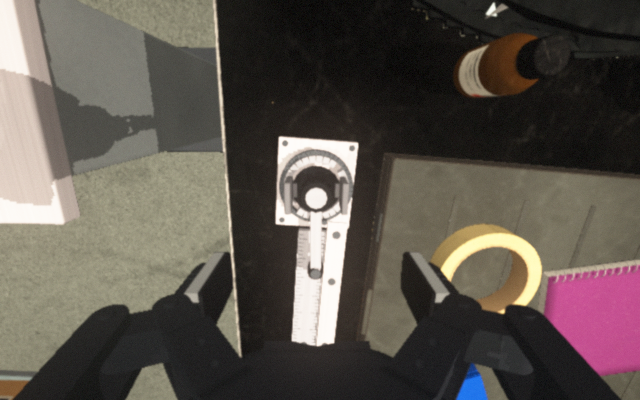

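The keeper lies over the straightedge's left end (foot at (315,273)), the straightedge is still against the rail, the tabs are out, and the bystanders in view are where they were.

```bash
python3 -c "
from rig import ticket
print(ticket.close_job())"
```

```text
the job is handed in; nothing more can be done
None
```

I handed the job in at about 21 s: the straightedge is flush against the rail, the keeper is over its left end with the knob latched at about 2.37 rad, and both tabs measured fully out. The bystanders were not touched; no verdict came back.

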